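# Load the connector test nest

### The arm

A 6-joint arm with a two-finger parallel gripper is mounted at the origin on the work surface. World frame = base frame: x ahead of the robot, y to its left, z up, the work surface at z = 0. Lengths are in m, angles in degrees, forces in N, time in s.
With the tool pointing down it reaches from about 0.325 to 0.775 m from the base axis. Payload 9.3 kg.
Tool frame: the origin (TCP) lies at the very end of the fingers, on their centre line; the grasp point (between the pads) lies bot.grip_point_offset behind it (bot.grip_point_offset is the distance from the TCP to the grasp point, in m); z points along the fingers, y is the line along which they close (so a half turn about z gives the same grasp; the last joint's range is limited). The gripper opens to 85 mm and grips with 20 to 120 N. Pads are 22 mm wide; open, the fingers measure 114 mm over their backs; the gripper's body (76 mm by 85 mm) begins 54 mm behind the grasp point. The pads swing forward as they close: fully open they stand 13 mm farther back than shut.
Start: joints at [-75.149, 14.817, 1.232, 76.415, 0, 81.257], TCP at [0.22, -0.504, 0.231] pointing down, gripper open.
Joint ranges: [-174.27, 174.27], [-52.1, 104.24], [-59.71, 78.15], [-110.17, 111.67], [-87.03, 83.33], [-180, 180]. Speed limits (degrees/s): [127.2, 127.2, 159.86, 180, 180, 180].

### API

Orientations are given as [roll, pitch, yaw] about the fixed x, y, z axes, in that order (R = Rz(yaw) Ry(pitch) Rx(roll)).
In Python, from station import bot, ik, eyes gives the robot as it stands. Calls block until the motion is done:
- bot.reach(position, orientation): joint-space move of the TCP to a pose.
- bot.line_to(position, attitude=None, speed=0.15): straight line of the TCP; attitude=None keeps the orientation; speed is the mean speed in m/s.
- bot.move_j(angles): joint-space move.
- bot.set_gripper(opening): opening from 0.0 (shut) to 1.0 (fully open); the grip force is fixed at half the most; returns when the fingers have stopped.
- bot.dwell(seconds).
- ik(position, orientation): joint angles nearest the present ones, or None.
- bot.state(): the state.
- eyes.snapshot(name): name is "scene" or "top" or "wrist"; returns a dict with "img" (384x512x3 uint8, red, green, blue), "depth" (384x512 float32, m along the optical axis (not along the pixel's ray), 0 where there is no reading), "mtx" (3x3 intrinsics, pixels), "dist" ([k1, k2, p1, p2, k3] as OpenCV has them; the pictures are not rectified), "origin" and "attitude" of the camera in the world. Camera axes: x right, y down, z forward; pixel columns grow to the right and rows downward; lengths in m; the calibration is good to about 2 mm. A picture is of the moment at which its call begins.
A pose or a line that the arm cannot do raises bot.IKError and nothing moves.
- bot.close_job(): hands the job in; it is judged then, once.
The state is a dict: "clock": time; "q": joint angles; "qd": joint speeds; "joint_efforts": joint torques, N m; "tcp_pos": TCP position; "tcp_rot": TCP orientation; "ft_force": force on the tool from outside, world axes, zero at the start; "wrist_torque": the same for the moment, N m; "width": opening from 0.0 (shut) to 1.0 (fully open); "grasp_force": force on a finger pad.
Only numpy, scipy, OpenCV 4.12 (cv2) and the standard library are available. Lean on these libraries where they do the work, as an engineer would, in place of code of your own. Each camera call takes 0.05 s, during which the arm holds its last target. There are 200 camera calls.

### The job

Load the brown test nest of the tester: lay the H-shaped white connector housing and the T-shaped one flat on the floor of its pocket. They fit in one layout only: the nest's fixed steel key stands in one slot of the H, and the stem of the T points into the H's other slot. The straight and the L-shaped housings do not belong in it.

Things in the scene. Friction and masses are not known exactly. Their poses are not given: they have to be found in the camera images.
- nest: Fixed brown phenolic open tray, 129 (x) by 110 (y) mm, 20 mm high; walls 8 mm, floor 6 mm thick. Pocket 113 (x) by 94 (y) mm, 14 mm deep, with a fixed steel key, 20 by 20 mm and as high as the walls, jutting in from the middle of its -x wall. Origin: centre of the underside; z up. The housings' places in it leave 5 mm free all round and between them.
- h_housing: White nylon, H-shaped from above, 72 (x) by 84 (y) mm, 18 mm high, about 90 g. Legs along x; slots 34 mm wide, 25 mm deep open to +x and -x. Grip block on top, 22 (x) by 24 (y) mm, centred over the origin, 18 to 48 mm above the underside. Origin: centre of underside; z up. Lies flat. Its place: origin at x -15.5, y 0, z 6 mm in the nest's frame, x axes parallel, either way round.
- t_housing: White nylon, T-shaped, 18 mm high, about 60 g: bar 26 (x) by 84 (y) mm; stem 20 mm wide juts 20 mm from the middle of its -x side. Grip block on top, 22 (x) by 24 (y) mm, centred over the origin, 18 to 48 mm above the underside. Origin: centre of the bar's underside; z up. Lies flat. Its place: origin at x +38.5, y 0, z 6 mm in the nest's frame, same yaw as the nest.
There are look-alikes about, which are no part of the job. Leave any green or yellow look-alike of the t_housing alone. What is shaped like the h_housing but red or turquoise is not meant.

How it is judged:
By the outcome, as a careful person would: the job done as asked, in the order asked, and still so for the second after the job is handed in, with the robot touching nothing.
It also fails if it takes over 54 s, if anything falls off the work surface, if the arm or the gripper's body presses on something with over 40 N, if the wrist force passes 120 N, or if a joint passes its speed limit or range.

## Working session

There is one attempt and no reset: what is moved stays moved. The work goes in short steps, each a Python script; the robot and the scene stay as the last script left them, time stands still between calls to the robot, and variables do not carry over. Pictures are saved under pics/ and viewed, at most 10 in all, crops included, and the job is handed in when it is done.

```bash
ls; mkdir -p pics; python3 - <<'E'
from station import bot, ik, eyes
import cv2,numpy as np,pickle
for n in ("top","scene"):
    s=eyes.snapshot(n); pickle.dump(s,open(n+'.pkl','wb'))
    cv2.imwrite(f'pics/{n}0.png',s['img'][:,:,::-1])
    print(n,s['mtx'],s['dist'],s['origin'],s['attitude'],(s['depth']>0).mean())
print(bot.state(),bot.grip_point_offset)
E
```

```text
pics
top [[455.30091011   0.         256.09820259]
 [  0.         455.30091011 193.24591732]
 [  0.           0.           1.        ]] [0.00951601 0.         0.         0.         0.        ] [ 0.36326652 -0.00769449  1.26093048] [-170.86409323   -0.55149518  -90.61988251] 0.9961090087890625
scene [[368.19432914   0.         256.83554881]
 [  0.         368.19432914 195.48747362]
 [  0.           0.           1.        ]] [-0.07190072  0.          0.          0.          0.        ] [0.93871373 0.61982956 0.81154991] [-136.03748065    0.79763738  149.55822121] 0.9958852132161459
{'clock': 0.1, 'q': array([-7.51481733e+01,  1.48478062e+01,  1.19423343e+00,  7.64164053e+01,
       -1.19630534e-03,  8.12581809e+01]), 'qd': array([-0.06096315, -0.08813628,  0.0705574 , -0.0372928 ,  0.01679436,
       -0.04233296]), 'joint_efforts': array([ 5.54374579e-03, -5.56694090e+01,  3.45069301e+01,  1.16315015e-02,
       -1.12970763e-04, -2.38307626e-05]), 'tcp_pos': array([ 0.22007302, -0.50377209,  0.23072494]), 'tcp_rot': array([-1.79930653e+02, -9.45301427e-03,  2.35936407e+01]), 'ft_force': array([-0.68765416,  0.65489435, -0.11112996]), 'wrist_torque': array([0.02355702, 0.01184007, 0.03086068]), 'grasp_force': 0.0, 'width': 0.9959390253319408} 0.0187
```

View pics/top0.png

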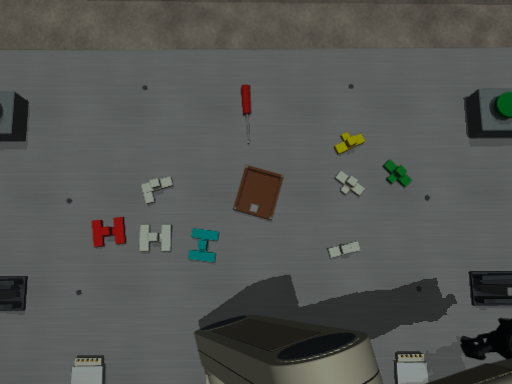

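View pics/scene0.png

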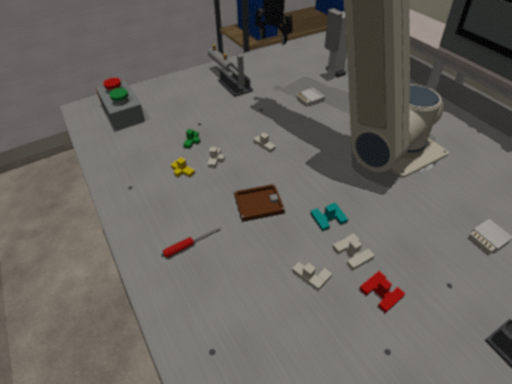

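The top view shows the white H at (155,237), the white T at (350,183), the nest at (258,193) with its key at (254,208), the straight housing at (344,249) and the L at (157,188). The scene view matches this: H (354,250), T (215,157), nest (259,202). Next I'll get coarse poses from depth.

```bash
cat > h.py <<'E'
import numpy as np,cv2
from scipy.spatial.transform import Rotation as R
from scipy.optimize import minimize
def cloud(s):
    h,w=s['depth'].shape
    u,v=np.meshgrid(np.arange(w),np.arange(h))
    p=cv2.undistortPoints(np.stack([u,v],-1).reshape(-1,1,2).astype(float),s['mtx'],s['dist'])[:,0]
    d=s['depth'].reshape(-1,1)
    P=np.c_[p,np.ones(len(p))]*d
    return (P@R.from_euler('xyz',s['attitude'],degrees=True).as_matrix().T+s['origin']).reshape(h,w,3)
def colmask(s,kind):
    hsv=cv2.cvtColor(s['img'],cv2.COLOR_RGB2HSV); H,S,V=[hsv[...,i].astype(int) for i in range(3)]
    if kind=='white': return (S<50)
    return ((H<16)|(H>172))&(S>90)
def rectpoly(x0,x1,y0,y1): return np.array([[x0,y0],[x1,y0],[x1,y1],[x0,y1]])
SH={'h':[(-36,36,-42,-17),(-36,36,17,42),(-11,11,-42,42)],'t':[(-13,13,-42,42),(-33,13,-10,10)],'nest':[(-64.5,64.5,-55,55)]}
N=320;MM=0.5 # raster of 160 mm
def fit(pts,name,guess):
    """pts Nx2 world m; maximise overlap of rasterised points with the template"""
    c=np.array(guess[:2]); img=np.zeros((N,N),np.float32)
    ij=np.round((pts-c)*1000/MM+N/2).astype(int); ij=ij[((ij>=0)&(ij<N)).all(1)]
    img[ij[:,1],ij[:,0]]=1
    img=cv2.morphologyEx(img,cv2.MORPH_CLOSE,np.ones((9,9)))
    def tmpl(p):
        t=np.zeros((N,N),np.uint8); a=np.radians(p[2]); r=np.array([[np.cos(a),-np.sin(a)],[np.sin(a),np.cos(a)]])
        for q in SH[name]:
            k=(rectpoly(*q)@r.T+p[:2])/MM+N/2
            cv2.fillConvexPoly(t,np.round(k*16).astype(np.int32),1,shift=4)
        return t
    f=lambda p:np.abs(cv2.GaussianBlur(tmpl(p).astype(np.float32),(0,0),2)-img).sum()
    best=None
    for a in ([guess[2]] if len(guess)>2 else range(0,360,15)):
        r=minimize(f,[0,0,a],method='Nelder-Mead',options=dict(initial_simplex=np.array([[0,0,a],[6,0,a],[0,6,a],[0,0,a+8.]]),maxiter=150))
        if best is None or r.fun<best.fun: best=r
    return np.r_[c+best.x[:2]/1000,(best.x[2]+180)%360-180], best.fun/img.sum()
E
python3 - <<'E'
from h import *; import pickle
s=pickle.load(open('top.pkl','rb')); W=cloud(s)
sc=pickle.load(open('scene.pkl','rb')); W2=cloud(sc)
for n,(u,v),k,r in (('h',(155,237),'white',22),('t',(350,183),'white',19),('nest',(258,193),'brown',34)):
    m=np.zeros(s['depth'].shape,np.uint8); cv2.circle(m,(u,v),r,1,-1)
    P=W[(m>0)&(s['depth']>0)&((W[...,2]>.008)|colmask(s,'brown')&(k=='brown'))]
    c=np.median(P[:,:2],0)
    print(n,c,*fit(P[:,:2],n,c), np.percentile(P[:,2],[5,50,98]))
    Q=W2[(np.linalg.norm(W2[...,:2]-c,axis=2)<.035)&(sc['depth']>0)]
    print('scene z pct',np.percentile(Q[:,2],[5,50,98]))
E
```

```text
h [0.44372669 0.24779964] [  0.44370625   0.25316659 179.73896016] 0.2537213648335532 [0.01295019 0.01850989 0.04992394]
scene z pct [-0.00129374  0.01784722  0.04935065]
t [ 0.58371405 -0.27662133] [  0.58990281  -0.28214234 -37.6588024 ] 0.2886162468266441 [0.01299625 0.0195883  0.05055995]
scene z pct [-0.00025312  0.01784528  0.04980429]
nest [ 0.56797845 -0.02911362] [  0.56661921  -0.02836345 -16.33567972] 0.10466016022723998 [0.00269141 0.00790219 0.02388468]
scene z pct [0.00368909 0.00630758 0.00909176]
```

```bash
cat > look.py <<'E'
from h import *
from station import bot,ik,eyes
import pickle
def wrist(tag):
    s=eyes.snapshot('wrist'); st=bot.state(); s['st']=st; pickle.dump(s,open(tag+'.pkl','wb'))
    cv2.imwrite(f'pics/{tag}.png',s['img'][:,:,::-1]); return s
def camtool(s):
    T=R.from_euler('xyz',s['st']['tcp_rot'],degrees=True); C=R.from_euler('xyz',s['attitude'],degrees=True)
    return T.inv().apply(s['origin']-s['st']['tcp_pos']), (T.inv()*C)
def viewpos(ct,tgt,yaw,zt):
    """TCP position at height zt whose camera axis hits tgt"""
    o,c=ct; T=R.from_euler('xyz',[180,0,yaw],degrees=True)
    oc=T.apply(o)+[0,0,zt]; d=(T*c).apply([0,0,1]); hit=oc+d*(tgt[2]-oc[2])/d[2]
    return [tgt[0]-hit[0],tgt[1]-hit[1],zt]
E
python3 - <<'E'
from look import *
s=wrist('w0'); ct=camtool(s); print(ct[0],ct[1].as_euler('xyz',degrees=True)); pickle.dump(ct,open('ct.pkl','wb'))
for n,c,yaw in (('t',[.590,-.282,.02],142.3),('nest',[.5666,-.0284,.015],163.7),('h',[.4437,.2532,.02],179.7)):
    p=viewpos(ct,c,yaw,.2); print(n,p,np.linalg.norm(p[:2]),ik(p,[180,0,yaw]))
p=viewpos(ct,[.590,-.282,.02],142.3,.2); bot.reach(p,[180,0,142.3]); wrist('t1'); print(bot.state()['clock'])
E
```

```text
[ 0.0693119  -0.00058693 -0.14187224] [-1.58293715e+01 -7.99809378e-03  8.99744049e+01]
t [np.float64(0.5729964730463462), np.float64(-0.2681111141560818), 0.2] 0.6326203661419443 [-32.6691701   23.52261296   9.62673752  76.10412456   0.
   5.0308299 ]
nest [np.float64(0.5443404082088649), np.float64(-0.021274921686970816), 0.2] 0.5447560025385497 [-11.06587859  14.92427461  -3.20122308  71.87450231   0.
   5.23412141]
h [np.float64(0.42175637588507864), np.float64(0.25390600251562295), 0.2] 0.4922872116084058 [21.27147629  9.87830599 -9.88650828 70.23518573  0.         21.57147629]
1.7667
```

View pics/t1.png

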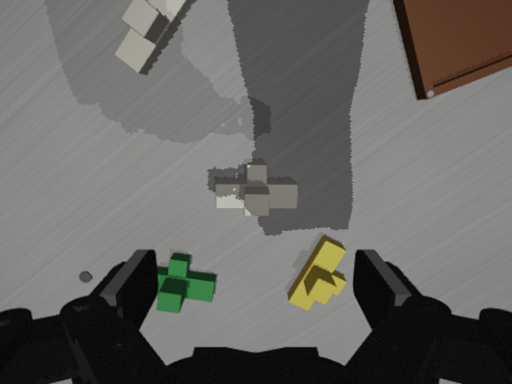

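The T is centred at about (256,192), with its bar level from 215 to 298 and its stem up at (256,168), which confirms the yaw. Next: second views, then the nest and the H.

```bash
cat > meas.py <<'E'
from look import *
def meas(s,n,c):
    W=cloud(s); brown=n=='nest'
    m=(np.linalg.norm(W[...,:2]-c[:2],axis=2)<(.1 if brown else .06))&(s['depth']>0)
    P=W[m&((W[...,2]>.012)&(W[...,2]<.06) if not brown else (W[...,2]<.06)&(colmask(s,'brown')|(W[...,2]>.012)))]
    r=fit(P[:,:2],n,c); z=P[:,2]
    B=P[(z>.044)]
    if brown:
        q=(P[:,:2]-r[0][:2])@np.array([[np.cos(np.radians(r[0][2])),-np.sin(np.radians(r[0][2]))],[np.sin(np.radians(r[0][2])),np.cos(np.radians(r[0][2]))]])
        inn=(abs(q[:,0])<40)&(abs(q[:,1])<35); key=(q[:,0]>-54)&(q[:,0]<-38)&(abs(q[:,1])<7); rim=P[z>.0165]
        print('floor z',np.median(z[inn]),'key z',np.median(z[key]),'rim z',np.median(rim[:,2]))
    else: print('block top z',np.median(B[:,2]),'centre',(B[:,:2].min(0)+B[:,:2].max(0))/2,cv2.minAreaRect((B[:,:2]*1000).astype(np.float32)),'body z',np.median(z[z<.03]))
    print(n,*r,len(P)); return r[0]
E
python3 - <<'E'
from meas import *
ct=pickle.load(open('ct.pkl','rb'))
def go(n,c,yaw,z,tag):
    bot.reach(viewpos(ct,c,yaw,z),[180,0,yaw]); return meas(wrist(tag),n,[*c[:2],yaw-180])
meas(pickle.load(open('t1.pkl','rb')),'t',[.590,-.282,-37.7])
go('t',[.560,-.26,.02],142.3,.2,'t2')
go('nest',[.5666,-.0284,.015],163.7,.2,'n1')
go('nest',[.545,-.0,.015],163.7,.2,'n2')
go('h',[.4437,.235,.02],179.7,.2,'h1')
go('h',[.4437,.253,.02],179.7,.2,'h2')
print(bot.state()['clock'])
E
```

```text
block top z 0.04723021494246937 centre [ 0.5907581 -0.2806125] ((590.7880859375, -280.72418212890625), (23.745882034301758, 21.777524948120117), 51.77849578857422) body z 0.01728796794256493
t [  0.59045711  -0.28079013 -38.73401229] 0.11234308619606033 2626
block top z 0.047110545740287085 centre [ 0.59063667 -0.28065856] ((590.7965698242188, -280.2008972167969), (23.525836944580078, 21.70100975036621), 51.91978454589844) body z 0.017275824618948776
t [  0.59115207  -0.28001174 -37.57841806] 0.13975861535590822 2449
floor z 0.005826257681802005 key z nan rim z 0.019284722977111535
nest [  0.56672243  -0.02574969 -16.31841723] 0.03147124293149462 13187
floor z 0.005850253819754403 key z nan rim z 0.019270652943147726
nest [  0.56686384  -0.02616219 -16.5574986 ] 0.038727581625383874 12062
block top z 0.0472137895732751 centre [0.44363198 0.25659517] ((443.5621032714844, 256.5274963378906), (21.998125076293945, 23.786264419555664), 0.4970528483390808) body z 0.01728166837084144
h [ 0.44356375  0.25614107 -0.49887946] 0.22393284425433355 3807
block top z 0.04722505435938401 centre [0.44355859 0.25678786] ((443.5829772949219, 256.7877197265625), (23.380706787109375, 21.563060760498047), 89.19335174560547) body z 0.017283576628328523
h [ 0.44383232  0.25641685 -0.38884107] 0.08314483438950537 4303
4.6917
  return _methods._mean(a, axis=axis, dtype=dtype,
  ret = ret.dtype.type(ret / rcount)
```

View pics/h2.png

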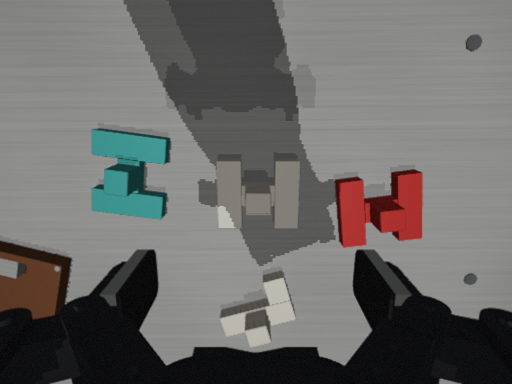

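View pics/n1.png

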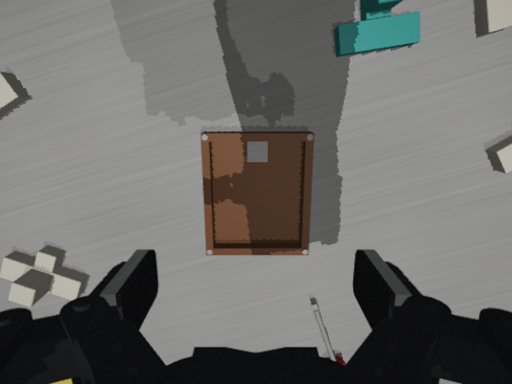

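Both pictures agree with the fits: the H at (258,193), and the nest centred at (258,193) with its key at (257,152) on the -x side. Picking and placing the H.

```bash
cat > pp.py <<'E'
from meas import *
NEST=(.5668,-.0260,-16.45)
def down(yaw): return [180,0,yaw+180]
def pick(x,y,yaw):
    bot.reach([x,y,.11],down(yaw)); bot.line_to([x,y,.022],speed=.12)
    bot.set_gripper(0); s=bot.state(); print('grip',s['width'],s['grasp_force'],s['tcp_pos'])
    bot.line_to([x,y,.11],speed=.15); s=bot.state(); print('lifted',s['width'],s['grasp_force'])
def over(dx):
    a=np.radians(NEST[2]); x,y=NEST[0]+dx*np.cos(a),NEST[1]+dx*np.sin(a)
    bot.reach([x,y,.11],down(NEST[2])); return x,y
def place(x,y):
    bot.line_to([x,y,.045],speed=.12); bot.line_to([x,y,.0285],speed=.04)
    s=bot.state(); print('down',s['ft_force'],s['tcp_pos'])
    bot.set_gripper(.6); bot.line_to([x,y,.12],speed=.15); print(bot.state()['clock'])
E
python3 - <<'E'
from pp import *
pick(.4436,.2566,-.45)
x,y=over(-.0155); place(x,y)
ct=pickle.load(open('ct.pkl','rb'))
bot.reach(viewpos(ct,[*NEST[:2],.015],NEST[2]+180,.2),down(NEST[2])); s=wrist('n3')
W=cloud(s); B=W[(np.linalg.norm(W[...,:2]-[x,y],axis=2)<.03)&(W[...,2]>.045)&(W[...,2]<.07)]
print((x,y),np.median(B[:,2]),cv2.minAreaRect((B[:,:2]*1000).astype(np.float32)),bot.state()['clock'])
E
```

```text
grip 0.26635531397191586 59.909557700157166 [0.44385039 0.2567068  0.0223628 ]
lifted 0.2691586742372526 59.3075430393219
down [-1.60185623  0.4219005   0.91737098] [ 0.55184545 -0.02162501  0.02838138]
10.8917
(np.float64(0.5519344580917076), np.float64(-0.02161073311670347)) 0.05324661312412099 ((551.7196655273438, -20.572839736938477), (23.764522552490234, 21.40184211730957), 73.7105941772461) 11.3583
```

View pics/n3.png

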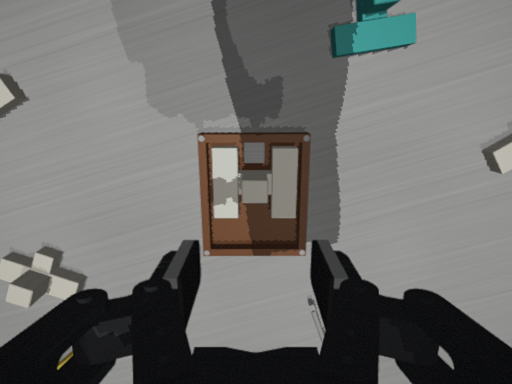

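The H lies flat in the pocket (block at (255,187), top 53 mm, which is 6 mm above its table height) with the key in its upper slot at (254,152). Now the T.

```bash
python3 - <<'E'
from pp import *
bot.set_gripper(1)
pick(.5907,-.2804,-38.2)
x,y=over(.0385); place(x,y)
ct=pickle.load(open('ct.pkl','rb'))
bot.reach(viewpos(ct,[*NEST[:2],.015],NEST[2]+180,.2),down(NEST[2])); s=wrist('n4')
W=cloud(s)
for dx in (-.0155,.0385):
    a=np.radians(NEST[2]); p=[NEST[0]+dx*np.cos(a),NEST[1]+dx*np.sin(a)]
    B=W[(np.linalg.norm(W[...,:2]-p,axis=2)<.025)&(W[...,2]>.045)&(W[...,2]<.07)]
    print(p,np.median(B[:,2]),np.ptp(B[:,2]),cv2.minAreaRect((B[:,:2]*1000).astype(np.float32)))
print(bot.state()['clock'])
E
```

```text
grip 0.2698991689842833 60.14155983924866 [ 0.59093818 -0.28056035  0.02242009]
lifted 0.2706050643903836 59.51946794986725
down [-1.38245783  0.25957541  2.42542211] [ 0.60360285 -0.03682864  0.02840063]
18.45
[np.float64(0.5519344580917076), np.float64(-0.02161073311670347)] 0.05311237796709273 0.009556670184463933 ((552.0144653320312, -20.949386596679688), (22.99505615234375, 21.93966293334961), 73.44864654541016)
[np.float64(0.6037240879657584), np.float64(-0.03690237258109137)] 0.0531235864385014 0.010196049054300937 ((604.2161865234375, -35.85630798339844), (23.169170379638672, 22.686851501464844), 73.54401397705078)
18.9833
```

View pics/n4.png

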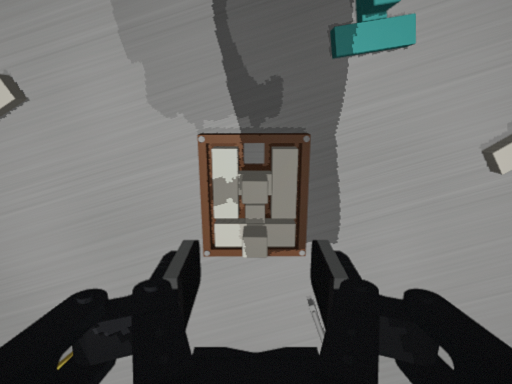

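Both housings lie flat, with block tops at 53 mm. The T's bar is at (255,235) and its stem at (255,212) points into the H's slot. The gripper is clear, so I'm handing in.

```bash
python3 -c "
from station import bot
print(bot.close_job())"
```

```text
the job is handed in; nothing more can be done
None
```

The white H and T housings lie flat in the nest, with the key in one slot of the H and the T's stem in the other; I handed the job in at about 19 s, and no verdict was returned.

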